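# Tip up the long pastry plate and lay it on the marble slab

## Task

An eclair is to be served: of the three metal pastry plates lying flush in the wooden holders, take the long rectangular one. Press down its end next to the thumb notch, all the way, so that its other end tips up and stays up; then grasp the raised end, lift the plate out and set it down flat (do not drop it) in the middle of the marble slab, lying along the slab's length.

Things in the scene. Friction and masses are not known exactly. Their poses are not given: they have to be found in the camera images.
- long_plate: Long rectangular plate, aluminium, 120 (x) x 50 (y) x 8 (z) mm, 0.13 kg, loose (the others: a 60 mm square, a 64 mm disc). Origin: centre of underside, z up. Press it with shut fingers 40 mm from its centre on the -x side: it goes down 15 mm there. The +x end then stands up, its underside 12 mm clear of the holder: grip across the 50 mm width 15 mm in from that end, from above.
- long_holder: Walnut block 160 (x) x 90 (y) x 40 (z) mm, fixed on the counter, holding the long plate flush with its top in a well 3 mm wider all round; the other two look the same outside. Origin: centre of underside, z up; axes as the plate's. Thumb notch: black slot 26 mm wide through its -x end wall, the end towards the robot (within 15 degrees). Only the notch end can be pressed down.
- long_bed (a joint): Tilt (rad) of the black bed under the long plate: 0 level, plate flush; 0.35 (20 degrees) fully tipped, -x end down, +x end up. Its axle lies along the holder's y under the plate's middle, 29 mm above the counter, 3 mm below the plate's underside. Stiff hinge: about 4 N at 40 mm from the middle moves it; it stays where it is left, with the plate on it.
- slab: White marble serving slab, 180 (x, its length) x 120 (y) x 15 (z) mm, fixed on the counter. Origin: centre of its underside, z up; its top is 15 mm above the counter. Its x axis points away from the robot (within about 20 degrees).
Things that resemble listed ones, but are neither listed nor needed, are in the scene too. Leave any blue or green look-alike of the long_plate alone.

How it is judged:
On the way, in this order (a step that is already met when the one before it is completed fails the run):
1. the notch end of the long plate is pressed down, so that its other end stands up (value of joint long_bed above 0.25 rad and angle between long_plate's own z axis and vertical above 0.2 rad), for 0.2 s.
2. the long plate is held in the fingers, lifted clear of its holder (contact force between long_plate and the fingers above 1 N and height (world z) of long_plate above 0.07 m), for 0.2 s.
At the end, for the whole second after the job is handed in: The long plate lies flat and still on the marble slab (within 6 degrees of level, top side up), released, its centre within 25 mm of the slab's centre, its length within 12 degrees of the slab's length (either way round) (horizontal distance between long_plate and slab below 0.025 m and angle between the x axis of long_plate and the x axis of slab, either way round below 0.21 rad and z of long_plate in the frame of slab between 0.01 and 0.021 m and angle between long_plate's own z axis and vertical below 0.1 rad and linear speed of long_plate below 0.02 m/s and contact force between long_plate and the fingers below 0.1 N); the robot touches nothing.
It fails at once if the long plate is dropped: in free flight with its centre more than 60 mm above the counter (height (world z) of long_plate above 0.06 m and contact force between long_plate and anything else below 0.001 N).
It also fails if it takes over 42 s, if anything falls off the work surface, if the arm or the gripper's body presses on something with over 40 N, if the wrist force passes 120 N, or if a joint passes its speed limit or range.

## Robot

A 7-joint arm with a two-finger parallel gripper is mounted at the origin on the work surface. World frame = base frame: x ahead of the robot, y to its left, z up, the work surface at z = 0. Lengths are in m, angles in rad, forces in N, time in s.
With the tool pointing down it reaches from about 0.4 to 0.875 m from the base axis. Payload 19.3 kg.
Tool frame: the origin (TCP) lies midway between the tips of the shut fingers; the grasp point (between the pads) lies r.tcp_to_grasp behind it (r.tcp_to_grasp is the distance from the TCP to the grasp point, in m); z points along the fingers, y is the line along which they close (so a half turn about z gives the same grasp; the last joint's range is limited). The gripper opens to 85 mm and grips with 20 to 120 N. Pads are 22 mm wide; open, the fingers measure 114 mm over their backs; the gripper's body (76 mm by 85 mm) begins 54 mm behind the grasp point. The pads swing forward as they close: fully open they stand 13 mm farther back than shut.
Start: joints at [-1.202, 0.521, -0.036, 1.599, 0.021, 1.021, -0.113], TCP at [0.266, 0.566, 0.231] pointing down, gripper open.
Joint ranges: [-2.91, 2.91], [-0.3, 2.13], [-1.5, 1.42], [0.17, 2.43], [-1.26, 4.41], [0.16, 1.93], [-2.52, 2.52]. Speed limits (rad/s): [1.89, 1.89, 2.39, 2.39, 3.01, 3.01, 3.01].

## Interface

Orientations are given as a unit quaternion [w, x, y, z].
In Python, from cell import r gives the robot as it stands.
- The arm moves only by the shell command python3 -m inch 'ROWS' [OPENING]. ROWS is JSON, a list of rows, each a list of 2 entries, a list of its own where there are three numbers: the shift along the tool's x, y, z as a fraction of full scale, then the turn, a rotation vector about the tool's x, y, z as a fraction of full scale. In form: [[[tx, ty, tz], [wx, wy, wz]], ...]. A call has exactly 8 rows; each row is the pose to reach, as a shift and turn from the pose commanded when the call began, along the tool's axes at that moment; what a row does not reach only later rows make up. Full scale, the value 1, is 0.5 m for a shift and 45 degrees for a turn. A row lasts 1/10 s, in which the tool goes at most 50 mm and 8.59 degrees, less where a joint would pass 70% of its speed; a pose out of reach is approached as far as the arm can. A call with a number of a shift or a turn outside -1 to 1 is refused whole. A call with a gripper value outside its range is refused whole. OPENING is the opening, from 0 (shut) to 1 (fully open), set as the call begins (- or left out, the last holds). The fingers move at their own pace and stop on an object; the grip force is fixed at half the most. Time passes only in rows, so rows that repeat a pose let the fingers close, or fill a call up. It gives the time, the measured TCP pose, the force, the opening and the grip force at its end, in the units of the state.
- r.state(): the state, without advancing time (a new reading comes with each control period).
- r.snapshot(name): name is "scene" or "top" or "wrist"; returns a dict with "pixels" (420x560x3 uint8, red, green, blue), "camera_matrix" (3x3 intrinsics, pixels), "camera_from_world" (4x4, takes a point from world to camera coordinates). Camera axes: x right, y down, z forward; pixel columns grow to the right and rows downward; lengths in m; the calibration is good to about 2 mm. A picture is of the moment at which its call begins. There is no depth.
- r.close_job(): hands the job in; it is judged then, once.
The state is a dict: "clock": time; "joint_pos": joint angles; "dq": joint speeds; "joint_efforts": joint torques, N m; "tool_pos": TCP position; "tool_rot": TCP orientation; "force": force on the tool from outside, world axes, zero at the start; "moment": the same for the moment, N m; "grip_width": finger opening in m; "grasp_force": force on a finger pad.
Only numpy, scipy, OpenCV 4.12 (cv2) and the standard library are available. Lean on these libraries where they do the work, as an engineer would, in place of code of your own. Each camera call takes 0.05 s, during which the arm holds its last target. There are 200 camera calls.

## Working session

There is one attempt and no reset: what is moved stays moved. The work goes in short steps, Python scripts to look and compute and a shell command to move; the robot and the scene stay as the last step left them, time stands still between calls to the robot, and variables do not carry over. Pictures are saved under pics/ and viewed, at most 10 in all, crops included, and the job is handed in when it is done.

```bash
mkdir -p pics; ls; python3 - <<'E'
from cell import r
import cv2,numpy as np
print(r.state()); print(r.tcp_to_grasp)
for n in("top","scene"):
    s=r.snapshot(n); cv2.imwrite(f"pics/{n}0.png",s["pixels"][:,:,::-1]); np.savez(f"{n}0.npz",**s)
    print(n,s["camera_matrix"].tolist(),s["camera_from_world"].round(4).tolist())
E
```

```text
pics
{'clock': 0.0, 'joint_pos': array([-1.2022098 ,  0.52199136, -0.03634227,  1.6000255 ,  0.02119663,
        1.02111613, -0.11281016]), 'dq': array([-0.00056832,  0.00099992, -0.00165885, -0.00128043,  0.00154662,
        0.00154522, -0.00116362]), 'joint_efforts': array([ 7.21696979e-04, -9.27090454e+01,  1.98113568e+00, -3.69916034e+01,
        1.81554415e-02,  8.40963417e-03, -1.99504319e-05]), 'tool_pos': array([0.2654017 , 0.56545962, 0.23073342]), 'tool_rot': array([-8.94788128e-05,  2.17641672e-01,  9.76028570e-01, -5.70755105e-04]), 'force': array([ 0.52265451, -0.66964689, -0.14859663]), 'moment': array([-0.06110285, -0.02467895, -0.01821358]), 'grasp_force': 0.0, 'grip_width': 0.08516212453301308}
0.0187
top [[443.4523735914423, 0.0, 285.8430934289326], [0.0, 443.4523735914423, 212.83934869637073], [0.0, 0.0, 1.0]] [[-0.0234, -0.9996, -0.0152, 0.0084], [-0.9951, 0.0247, -0.0958, 0.4294], [0.0962, 0.0129, -0.9953, 0.8922], [0.0, 0.0, 0.0, 1.0]]
scene [[440.45699242007584, 0.0, 282.186539821524], [0.0, 440.45699242007584, 211.74216838639884], [0.0, 0.0, 1.0]] [[-0.1065, 0.9943, -0.0039, 0.0619], [0.624, 0.0638, -0.7789, -0.2337], [-0.7742, -0.0854, -0.6272, 1.2667], [0.0, 0.0, 0.0, 1.0]]
```

View pics/top0.png

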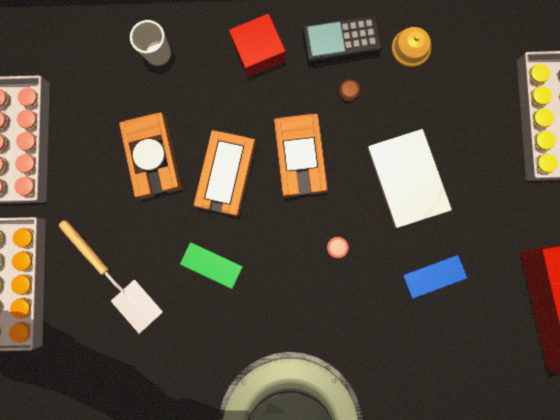

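View pics/scene0.png

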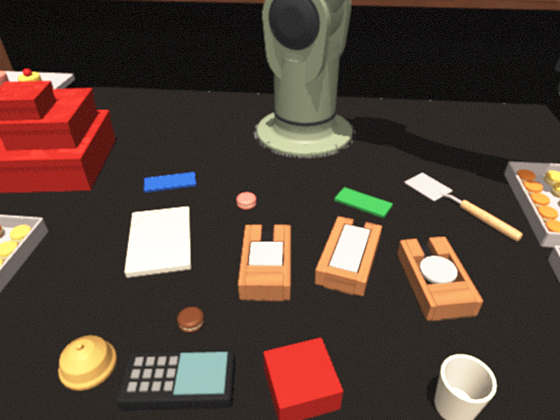

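The top view shows the long plate at about (224,173) in its holder, with the notch at (217,207). The slab is at (409,178). Things that could be mistaken for the plate:
- square plate (300,154)
- disc (148,155)
- green bar (211,265)
- blue bar (435,276)
- spatula blade (137,306)

I choose (224,173): it is long, metal-coloured and in a holder.

```bash
cat > h.py <<'E'
import numpy as np,cv2
def ray(s,uv,z):
    K,T=s["camera_matrix"],s["camera_from_world"]; R,t=T[:3,:3],T[:3,3]
    c=-R.T@t; d=(R.T@np.linalg.inv(K)@np.c_[np.asarray(uv,float).reshape(-1,2),np.ones(np.size(uv)//2)].T).T
    return c+d*((z-c[2])/d[:,2])[:,None]
def blob(s,seed,z,lo=120,sat=60):
    hsv=cv2.cvtColor(s["pixels"],cv2.COLOR_RGB2HSV)
    m=((hsv[...,2]>lo)&(hsv[...,1]<sat)).astype(np.uint8)
    _,L=cv2.connectedComponents(m); m=(L==L[seed[1],seed[0]]).astype(np.uint8)
    c=max(cv2.findContours(m,0,cv2.CHAIN_APPROX_NONE)[0],key=cv2.contourArea)
    p=ray(s,c.reshape(-1,2),z)[:,:2]
    (cx,cy),(w,h),a=cv2.minAreaRect((p*1000).astype(np.float32))
    if w<h: w,h,a=h,w,a+90
    return np.round([cx,cy,w,h,(a+90)%180-90],1)
E
python3 - <<'E'
from h import *
for n,ps,sl in(("top",(224,173),(409,178)),("scene",(350,248),(160,240))):
    s=dict(np.load(f"{n}0.npz"))
    print(n,"plate",blob(s,ps,.04),"slab",blob(s,sl,.015))
    if n=="top":
        hsv=cv2.cvtColor(s["pixels"],cv2.COLOR_RGB2HSV); print(hsv[173,224],hsv[178,409],hsv[140,245])
        print("notch",ray(s,[217,207],.04))
        cv2.imwrite("pics/crop.png",cv2.resize(s["pixels"][120:225,180:270,::-1],None,fx=5,fy=5))
E
```

```text
top plate [514.4 122.2 121.7  51.8 -14. ] slab [ 497.4 -259.8  181.6  122.3   16.5]
[ 34   8 245] [ 33  10 245] [ 14 179 236]
notch [[0.44288799 0.13669481 0.04      ]]
scene plate [515.8 123.  124.6  52.2 -13.9] slab [ 504.7 -258.2  197.   123.3   16.5]
```

View pics/crop.png

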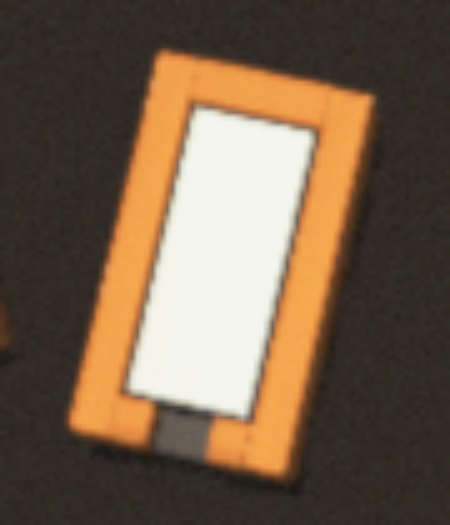

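The crop confirms the choice: a long white-metal rectangle with the black notch at its near end. Both views agree to 2 mm on the plate: centre (0.515, 0.122), 121x52 mm, yaw -14°. The slab is at (0.498, -0.260), yaw 16.5°. To keep joint 7 in range at the slab, I'll use the half-turned grasp.

```bash
cat >> h.py <<'E'
from scipy.spatial.transform import Rotation as Ro
def go(pos,yang,pitch=0,way=0):
    """print shift/turn fractions to TCP pos with tool y at world angle yang (deg), tool down, pitched about tool y"""
    from cell import r
    s=r.state(); q=s["tool_rot"]; R=Ro.from_quat([*q[1:],q[0]])
    a=np.radians(yang); y=np.array([np.cos(a),np.sin(a),0]); z=np.array([0,0,-1.])
    G=Ro.from_matrix(np.c_[np.cross(y,z),y,z])*Ro.from_euler("y",pitch,degrees=True)
    d=R.inv().apply(np.array(pos)-s["tool_pos"]); w=(R.inv()*G).as_rotvec(degrees=True)
    print("t",s["clock"].round(2),"pos",s["tool_pos"].round(4),"q",s["joint_pos"].round(2),"F",s["force"].round(1),"w",round(s["grip_width"],4))
    print("shift",(d/.5).round(4),"turn/45",(w/45).round(3))
E
python3 -c "
from h import *
go([.476,.132,.12],-104)"
```

```text
Traceback (most recent call last):
  File "h.py", line 23, in go
    print("t",s["clock"].round(2),"pos",s["tool_pos"].round(4),"q",s["joint_pos"].round(2),"F",s["force"].round(1),"w",round(s["grip_width"],4))
              ^^^^^^^^^^^^^^^^
AttributeError: 'float' object has no attribute 'round'
```

```bash
sed -i 's/s\["clock"\].round(2)/round(s["clock"],2)/' h.py
python3 -c "
from h import *
go([.476,.132,.12],-104)"
```

```text
t 0.1 pos [0.2654 0.5655 0.2308] q [-1.2   0.52 -0.04  1.6   0.02  1.02 -0.11] F [-0.2  1.1 -0.5] w 0.0855
shift [-0.7496 -0.6058  0.2223] turn/45 [-0.000e+00  2.000e-03  3.752e+00]
```

```bash
python3 -m inch '[[[-0.04,-0.03,0],[0,0,0.12]],[[-0.1,-0.08,0],[0,0,0.25]],[[-0.16,-0.13,0],[0,0,0.38]],[[-0.22,-0.18,0],[0,0,0.5]],[[-0.28,-0.23,0],[0,0,0.63]],[[-0.34,-0.28,0],[0,0,0.76]],[[-0.38,-0.31,0],[0,0,0.88]],[[-0.4,-0.32,0],[0,0,0.96]]]' 0
python3 -c "
from h import *
go([.476,.132,.12],-104)"
```

```text
clock: 0.9
tool_pos: [0.3796, 0.3334, 0.2314]
tool_rot: [0.0, 0.564, 0.825, -0.0]
force: [-0.6, 0.2, -0.3]
grip_width: 0.0001
grasp_force: 0.0
t 0.9 pos [0.3796 0.3334 0.2314] q [-0.99  0.34  0.19  1.92 -0.08  0.89 -0.39] F [-0.6  0.2 -0.3] w 0.0001
shift [-0.4452  0.0335  0.223 ] turn/45 [1.000e-03 1.000e-03 2.784e+00]
```

```bash
python3 -m inch '[[[-0.04,0,0],[0,0,0.12]],[[-0.1,0.01,0.01],[0,0,0.25]],[[-0.17,0.01,0.03],[0,0,0.38]],[[-0.24,0.02,0.05],[0,0,0.5]],[[-0.31,0.02,0.07],[0,0,0.63]],[[-0.38,0.03,0.09],[0,0,0.76]],[[-0.42,0.03,0.11],[0,0,0.88]],[[-0.44,0.033,0.12],[0,0,0.96]]]'
python3 -c "
from h import *
go([.476,.132,.12],-104)"
```

```text
clock: 1.7
tool_pos: [0.4751, 0.136, 0.1704]
tool_rot: [0.0, 0.829, 0.56, -0.001]
force: [-0.5, 0.4, -0.6]
grip_width: -0.0001
grasp_force: 0.0
t 1.7 pos [0.4751 0.136  0.1704] q [-0.7   0.43  0.39  2.01 -0.24  0.74 -0.55] F [-0.5  0.4 -0.6] w -0.0001
shift [-0.0066  0.0046  0.1009] turn/45 [0.    0.002 1.824]
```

```bash
python3 -m inch '[[[0,0,0],[0,0,0.12]],[[0,0,0],[0,0,0.25]],[[0,0,0],[0,0,0.38]],[[0,0,0],[0,0,0.5]],[[0,0,0],[0,0,0.63]],[[0,0,0],[0,0,0.76]],[[0,0,0],[0,0,0.88]],[[0,0,0],[0,0,0.96]]]'
python3 -m inch '[[[0,0,0.01],[0,0,0.12]],[[0,0,0.03],[0,0,0.25]],[[0,0,0.05],[0,0,0.38]],[[0,0,0.07],[0,0,0.5]],[[0,0,0.08],[0,0,0.63]],[[0,0,0.09],[0,0,0.76]],[[0,0,0.1],[0,0,0.84]],[[0,0,0.1],[0,0,0.864]]]'
python3 -c "
from h import *
go([.476,.132,.05],-104)"
```

```text
clock: 2.5
tool_pos: [0.4748, 0.1389, 0.1712]
tool_rot: [-0.0, 0.976, 0.217, -0.0]
force: [-0.2, -0.4, 0.2]
grip_width: -0.0002
grasp_force: 0.0
clock: 3.3
tool_pos: [0.4745, 0.1387, 0.1206]
tool_rot: [0.0, 0.993, -0.119, -0.001]
force: [-0.4, 0.1, 0.1]
grip_width: -0.0001
grasp_force: 0.0
t 3.3 pos [0.4745 0.1387 0.1206] q [-0.91  0.6   0.71  2.06 -0.61  0.7  -1.62] F [-0.4  0.1  0.1] w -0.0001
shift [0.0062 0.0123 0.1413] turn/45 [0.001 0.001 0.008]
```

```bash
python3 -m inch '[[[0.006,0.012,0.03],[0,0,0]],[[0.006,0.012,0.07],[0,0,0]],[[0.006,0.012,0.11],[0,0,0]],[[0.006,0.012,0.14],[0,0,0]],[[0.006,0.012,0.152],[0,0,0.008]],[[0.006,0.012,0.16],[0,0,0.008]],[[0.006,0.012,0.166],[0,0,0.008]],[[0.006,0.012,0.17],[0,0,0.008]]]'
python3 -c "
from h import *
go([.476,.132,.027],-104)"
```

```text
clock: 4.1
tool_pos: [0.476, 0.1316, 0.0366]
tool_rot: [-0.0, 0.993, -0.121, -0.001]
force: [-5.2, 1.6, 7.3]
grip_width: 0.0001
grasp_force: 3.4
t 4.1 pos [0.476  0.1316 0.0366] q [-0.78  0.73  0.54  2.09 -0.75  0.52 -1.49] F [-5.2  1.6  7.3] w 0.0001
shift [-0.0003 -0.0008  0.0192] turn/45 [-0.001  0.002  0.001]
```

```bash
python3 -m inch '[[[0,0,0.003],[0,0,0]],[[0,0,0.006],[0,0,0]],[[0,0,0.008],[0,0,0]],[[0,0,0.01],[0,0,0]],[[0,0,0.012],[0,0,0]],[[0,0,0.014],[0,0,0]],[[0,0,0.016],[0,0,0]],[[0,0,0.016],[0,0,0]]]'
```

```text
clock: 4.9
tool_pos: [0.4756, 0.1317, 0.0286]
tool_rot: [-0.0, 0.993, -0.121, -0.001]
force: [-6.4, 0.9, 4.7]
grip_width: -0.0004
grasp_force: 3.2
```

```bash
python3 -m inch '[[[0,0,0.002],[0,0,0]],[[0,0,0.004],[0,0,0]],[[0,0,0.006],[0,0,0]],[[0,0,0.008],[0,0,0]],[[0,0,0.008],[0,0,0]],[[0,0,0.008],[0,0,0]],[[0,0,0.008],[0,0,0]],[[0,0,0.008],[0,0,0]]]'
```

```text
clock: 5.7
tool_pos: [0.4759, 0.1318, 0.0263]
tool_rot: [-0.001, 0.993, -0.122, -0.001]
force: [-20.4, 1.1, 58.2]
grip_width: 0.0001
grasp_force: 30.5
```

Full stop reached (58 N). Now I back off upward, open and look.

```bash
python3 -m inch '[[[0,0,-0.01],[0,0,0]],[[0,0,-0.03],[0,0,0]],[[0,0,-0.07],[0,0,0]],[[0,0,-0.12],[0,0,0]],[[0,0,-0.16],[0,0,0]],[[0,0,-0.18],[0,0,0]],[[0,0,-0.19],[0,0,0]],[[0,0,-0.19],[0,0,0]]]' 1
python3 - <<'E'
from h import *
from cell import r
go([.5537,.1128,.07],-104)
ims=[r.snapshot(n) for n in("top","scene","wrist")]
np.savez("s1.npz",**ims[1])
cv2.imwrite("pics/a.png",np.hstack([cv2.resize(ims[1]["pixels"][190:320,290:430],(480,446)),cv2.resize(ims[2]["pixels"],(320,240)).repeat(1,0) if 0 else cv2.copyMakeBorder(cv2.resize(ims[2]["pixels"],(320,240)),0,206,0,0,0)])[:,:,::-1])
E
```

```text
clock: 6.5
tool_pos: [0.4767, 0.1313, 0.1195]
tool_rot: [-0.0, 0.993, -0.122, 0.0]
force: [0.0, 0.7, 0.3]
grip_width: 0.0853
grasp_force: 0.0
t 6.5 pos [0.4767 0.1313 0.1195] q [-0.9   0.6   0.71  2.06 -0.62  0.69 -1.6 ] F [0.  0.7 0.3] w 0.0853
shift [ 0.1582 -0.0012  0.0991] turn/45 [-0.001 -0.     0.001]
```

View pics/a.png

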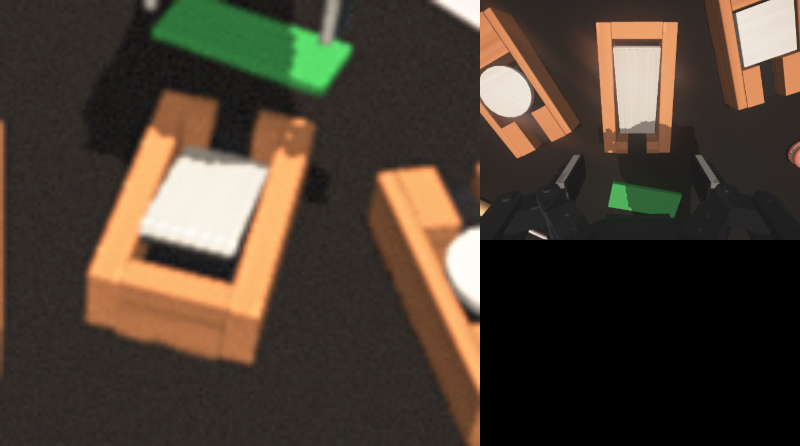

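The plate is tipped and stays up. Its raised far edge is at scene pixels about (332,256)–(358,264).

```bash
python3 - <<'E'
from h import *
s=dict(np.load("s1.npz"))
p=ray(s,[[331.7,255.0],[358.7,263.2]],.0598)
print(p, (p.mean(0)[:2]-[.515,.1225])@np.array([[.970,.242],[-.242,.970]]))
E
```

```text
[[0.56388105 0.08716318 0.0598    ]
 [0.57946286 0.13443009 0.0598    ]] [0.05780401 0.00236235]
```

```bash
python3 -m inch '[[[0.02,0,0],[0,0,0]],[[0.05,0,0],[0,0,0]],[[0.09,0,0.02],[0,0,0]],[[0.13,0,0.05],[0,0,0]],[[0.15,0,0.08],[0,0,0]],[[0.158,0,0.1],[0,0,0]],[[0.158,0,0.11],[0,0,0]],[[0.158,0,0.11],[0,0,0]]]'
python3 - <<'E'
from h import *
go([.5537,.1128,.042],-104)
E
```

```text
clock: 7.45
tool_pos: [0.5527, 0.1118, 0.0637]
tool_rot: [0.0, 0.993, -0.122, -0.001]
force: [-1.3, 0.4, 0.1]
grip_width: 0.0856
grasp_force: 0.0
t 7.45 pos [0.5527 0.1118 0.0637] q [-0.72  0.77  0.62  1.91 -0.68  0.69 -1.51] F [-1.3  0.4  0.1] w 0.0856
shift [ 0.0015 -0.0025  0.0434] turn/45 [0.001 0.001 0.   ]
```

```bash
python3 -m inch '[[[0.001,-0.002,0.01],[0,0,0]],[[0.001,-0.002,0.02],[0,0,0]],[[0.001,-0.002,0.03],[0,0,0]],[[0.001,-0.002,0.038],[0,0,0]],[[0.001,-0.002,0.043],[0,0,0]],[[0.001,-0.002,0.043],[0,0,0]],[[0.001,-0.002,0.043],[0,0,0]],[[0.001,-0.002,0.043],[0,0,0]]]'
python3 -m inch '[[[0,0,0],[0,0,0]],[[0,0,0],[0,0,0]],[[0,0,0],[0,0,0]],[[0,0,0],[0,0,0]],[[0,0,0],[0,0,0]],[[0,0,0],[0,0,0]],[[0,0,0],[0,0,0]],[[0,0,0],[0,0,0]]]' 0
python3 - <<'E'
from h import *
from cell import r
go([.5537,.1128,.042],-104)
s=r.snapshot("wrist");cv2.imwrite("pics/b.png",s["pixels"][:,:,::-1])
E
```

```text
clock: 8.25
tool_pos: [0.5541, 0.1128, 0.043]
tool_rot: [-0.0, 0.993, -0.122, 0.0]
force: [-0.1, 0.5, 0.5]
grip_width: 0.0853
grasp_force: 0.0
clock: 9.05
tool_pos: [0.5541, 0.1128, 0.0429]
tool_rot: [-0.0, 0.993, -0.122, 0.0]
force: [-0.2, -0.2, 5.1]
grip_width: 0.0483
grasp_force: 62.9
t 9.05 pos [0.5541 0.1128 0.0429] q [-0.7   0.8   0.58  1.91 -0.71  0.65 -1.49] F [-0.2 -0.2  5.1] w 0.0483
shift [-0.0009  0.0001  0.0018] turn/45 [-0. -0.  0.]
```

View pics/b.png

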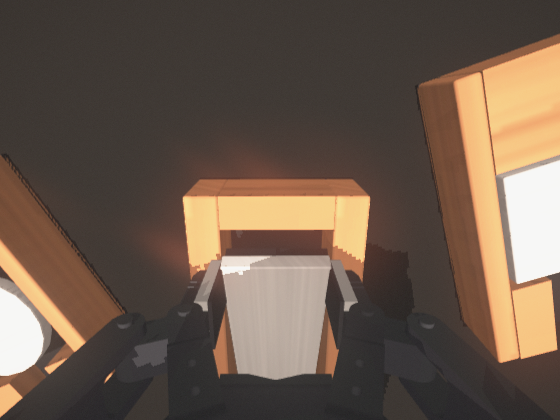

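The pads hold the raised end firmly (48 mm opening, 63 N; plate end at about row 260). Lifting slowly.

```bash
python3 -m inch '[[[0,0,-0.01],[0,0,0]],[[0,0,-0.025],[0,0,0]],[[0,0,-0.045],[0,0,0]],[[0,0,-0.07],[0,0,0]],[[0,0,-0.1],[0,0,0]],[[0,0,-0.13],[0,0,0]],[[0,0,-0.15],[0,0,0]],[[0,0,-0.16],[0,0,0]]]'
python3 -m inch '[[[0,0,-0.01],[0,0,0]],[[0,0,-0.03],[0,0,0]],[[0,0,-0.06],[0,0,0]],[[0,0,-0.09],[0,0,0]],[[0,0,-0.11],[0,0,0]],[[0,0,-0.12],[0,0,0]],[[0,0,-0.12],[0,0,0]],[[0,0,-0.12],[0,0,0]]]'
python3 - <<'E'
from h import *
from cell import r
s=r.snapshot("wrist");t=r.snapshot("scene");np.savez("s2.npz",**t)
cv2.imwrite("pics/c.png",np.hstack([cv2.resize(s["pixels"],(400,300)),cv2.resize(t["pixels"],(400,300))])[:,:,::-1])
# after levelling at slab: grasp point 45 mm toward +slab x from centre
u=np.array([np.cos(np.radians(16.5)),np.sin(np.radians(16.5))])
go([*(np.array([.498,-.26])+.042*u),.14],-73.5)
E
```

```text
clock: 9.9
tool_pos: [0.5544, 0.113, 0.1242]
tool_rot: [-0.0, 0.993, -0.122, 0.001]
force: [0.3, 0.5, -2.0]
grip_width: 0.0483
grasp_force: 62.4
clock: 10.7
tool_pos: [0.5538, 0.1129, 0.1825]
tool_rot: [0.0, 0.993, -0.122, -0.0]
force: [0.1, 0.4, -0.9]
grip_width: 0.0479
grasp_force: 62.3
t 10.8 pos [0.5538 0.1128 0.1823] q [-0.83  0.62  0.77  1.84 -0.53  0.91 -1.62] F [ 0.2  0.3 -2.5] w 0.0481
shift [0.1443 0.7078 0.0848] turn/45 [ 0.     0.001 -0.677]
```

View pics/c.png

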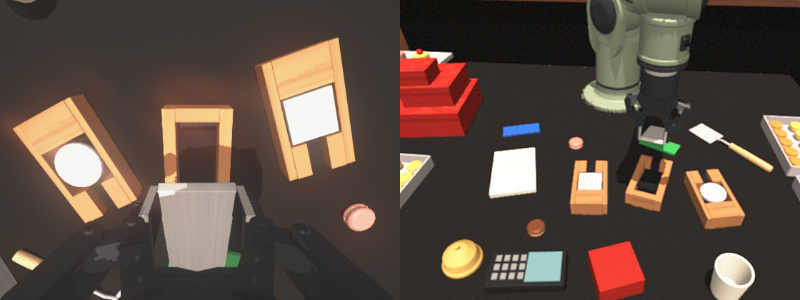

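Plate held, clear of the holder. Carrying it to the slab.

```bash
python3 -m inch '[[[0.004,0.02,0],[0,0,-0.02]],[[0.01,0.06,0],[0,0,-0.06]],[[0.02,0.12,0],[0,0,-0.12]],[[0.035,0.18,0],[0,0,-0.18]],[[0.05,0.24,0],[0,0,-0.24]],[[0.06,0.3,0],[0,0,-0.3]],[[0.07,0.34,0],[0,0,-0.34]],[[0.072,0.355,0],[0,0,-0.35]]]'
python3 - <<'E'
from h import *
u=np.array([np.cos(np.radians(16.5)),np.sin(np.radians(16.5))])
go([*(np.array([.498,-.26])+.0426*u),.14],-73.5)
E
```

```text
clock: 11.6
tool_pos: [0.5455, -0.0713, 0.1829]
tool_rot: [0.0, 1.0, 0.015, 0.0]
force: [0.4, 0.0, -2.0]
grip_width: 0.0481
grasp_force: 62.4
t 11.6 pos [ 0.5455 -0.0713  0.1829] q [-0.46  0.56  0.69  1.87 -0.46  0.87 -1.09] F [ 0.4  0.  -2. ] w 0.0481
shift [-0.0235  0.3526  0.086 ] turn/45 [ 0.001  0.    -0.33 ]
```

```bash
python3 -m inch '[[[-0.002,0.02,0],[0,0,-0.02]],[[-0.004,0.06,0],[0,0,-0.06]],[[-0.008,0.12,0],[0,0,-0.12]],[[-0.012,0.18,0],[0,0,-0.18]],[[-0.016,0.24,0],[0,0,-0.24]],[[-0.02,0.3,0],[0,0,-0.29]],[[-0.023,0.34,0],[0,0,-0.32]],[[-0.0235,0.353,0],[0,0,-0.33]]]'
python3 -m inch '[[[0,0,0],[0,-0.05,0]],[[0,0,0],[0,-0.12,0]],[[0,0,0],[0,-0.2,0]],[[0,0,0],[0,-0.28,0]],[[0,0,0],[0,-0.35,0]],[[0,0,0],[0,-0.41,0]],[[0,0,0],[0,-0.444,0]],[[0,0,0],[0,-0.444,0]]]'
python3 - <<'E'
from h import *
from cell import r
u=np.array([np.cos(np.radians(16.5)),np.sin(np.radians(16.5))])
go([*(np.array([.498,-.26])+.0426*u),.06],-73.5,-20)
t=r.snapshot("scene");p=r.snapshot("top");np.savez("s3.npz",**t)
cv2.imwrite("pics/d.png",np.hstack([cv2.resize(t["pixels"][100:300,60:260],(400,400)),cv2.resize(p["pixels"][100:300,320:520],(400,400))])[:,:,::-1])
E
```

```text
clock: 12.4
tool_pos: [0.539, -0.2471, 0.1827]
tool_rot: [0.0, 0.99, 0.144, -0.0]
force: [-0.8, -0.7, -2.5]
grip_width: 0.0482
grasp_force: 62.4
clock: 13.2
tool_pos: [0.5401, -0.2439, 0.182]
tool_rot: [0.025, 0.974, 0.143, -0.172]
force: [0.4, -0.5, -1.2]
grip_width: 0.0478
grasp_force: 62.4
t 13.2 pos [ 0.5401 -0.2439  0.182 ] q [-0.16  0.79  0.68  1.52 -0.25  1.25 -0.75] F [ 0.4 -0.5 -1.2] w 0.0478
shift [0.0792 0.007  0.2309] turn/45 [0.001 0.001 0.004]
```

View pics/d.png

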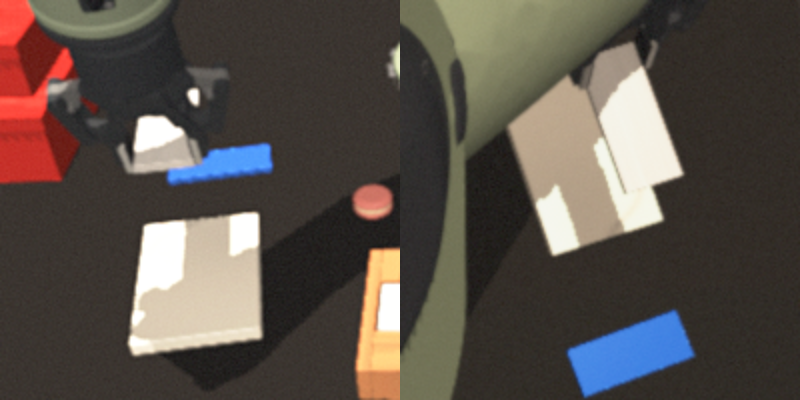

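In the top view the held plate spans about 72 px, as expected for a level 120 mm plate at that height. Lowering.

```bash
python3 -m inch '[[[0.007,0.001,0.02],[0,0,0]],[[0.02,0.002,0.06],[0,0,0]],[[0.036,0.003,0.105],[0,0,0]],[[0.051,0.005,0.15],[0,0,0]],[[0.065,0.006,0.19],[0,0,0]],[[0.075,0.007,0.22],[0,0,0]],[[0.079,0.007,0.23],[0,0,0]],[[0.079,0.007,0.23],[0,0,0]]]'
python3 - <<'E'
from h import *
u=np.array([np.cos(np.radians(16.5)),np.sin(np.radians(16.5))])
go([*(np.array([.498,-.26])+.0426*u),.022],-73.5,-20)
E
```

```text
clock: 14.1
tool_pos: [0.5384, -0.249, 0.0609]
tool_rot: [0.025, 0.974, 0.142, -0.172]
force: [0.3, 0.8, -2.4]
grip_width: 0.0481
grasp_force: 62.3
t 14.1 pos [ 0.5384 -0.249   0.0609] q [-0.12  0.94  0.61  1.58 -0.32  1.05 -0.73] F [ 0.3  0.8 -2.4] w 0.0481
shift [ 0.028  -0.0018  0.0726] turn/45 [0.001 0.    0.002]
```

```bash
python3 -m inch '[[[0.003,0,0.01],[0,0,0]],[[0.008,0,0.022],[0,0,0]],[[0.013,0,0.034],[0,0,0]],[[0.018,-0.001,0.046],[0,0,0]],[[0.022,-0.002,0.058],[0,0,0]],[[0.026,-0.002,0.066],[0,0,0]],[[0.028,-0.002,0.072],[0,0,0]],[[0.028,-0.002,0.072],[0,0,0]]]'
python3 - <<'E'
from h import *
u=np.array([np.cos(np.radians(16.5)),np.sin(np.radians(16.5))])
go([*(np.array([.498,-.26])+.0426*u),.015],-73.5,-20)
E
```

```text
clock: 14.9
tool_pos: [0.5391, -0.2476, 0.0222]
tool_rot: [0.025, 0.974, 0.142, -0.172]
force: [-0.0, -0.1, -1.3]
grip_width: 0.0481
grasp_force: 62.4
t 14.9 pos [ 0.5391 -0.2476  0.0222] q [-0.11  0.99  0.58  1.58 -0.34  0.99 -0.73] F [-0.  -0.1 -1.3] w 0.0481
shift [0.0044 0.0004 0.0137] turn/45 [0.001 0.    0.003]
```

Not in contact yet; down in small steps (1 mm is about 0.0007 x, 0.0019 z).

```bash
python3 -m inch '[[[0.001,0,0.002],[0,0,0]],[[0.001,0,0.004],[0,0,0]],[[0.002,0,0.006],[0,0,0]],[[0.003,0,0.008],[0,0,0]],[[0.003,0,0.01],[0,0,0]],[[0.003,0,0.01],[0,0,0]],[[0.003,0,0.01],[0,0,0]],[[0.003,0,0.01],[0,0,0]]]'
```

```text
clock: 15.7
tool_pos: [0.539, -0.2478, 0.0174]
tool_rot: [0.025, 0.975, 0.142, -0.172]
force: [0.4, 0.3, -1.3]
grip_width: 0.0482
grasp_force: 62.4
```

```bash
python3 -m inch '[[[0.0,0,0.001],[0,0,0]],[[0.001,0,0.002],[0,0,0]],[[0.001,0,0.003],[0,0,0]],[[0.001,0,0.004],[0,0,0]],[[0.001,0,0.004],[0,0,0]],[[0.001,0,0.004],[0,0,0]],[[0.001,0,0.004],[0,0,0]],[[0.001,0,0.004],[0,0,0]]]'
```

```text
clock: 16.5
tool_pos: [0.5388, -0.2478, 0.0154]
tool_rot: [0.025, 0.975, 0.142, -0.172]
force: [0.1, 0.8, -0.8]
grip_width: 0.048
grasp_force: 63.1
```

```bash
python3 -m inch '[[[0.0,0,0.001],[0,0,0]],[[0.001,0,0.002],[0,0,0]],[[0.001,0,0.003],[0,0,0]],[[0.001,0,0.004],[0,0,0]],[[0.001,0,0.004],[0,0,0]],[[0.001,0,0.004],[0,0,0]],[[0.001,0,0.004],[0,0,0]],[[0.001,0,0.004],[0,0,0]]]'
```

```text
clock: 17.3
tool_pos: [0.5389, -0.2479, 0.0147]
tool_rot: [0.025, 0.975, 0.142, -0.171]
force: [-0.8, 6.3, 24.0]
grip_width: 0.0483
grasp_force: 76.4
```

```bash
python3 - <<'E'
from h import *
from cell import r
w=r.snapshot("wrist");t=r.snapshot("scene")
cv2.imwrite("pics/e.png",np.hstack([cv2.resize(t["pixels"][150:300,90:240],(450,450)),cv2.copyMakeBorder(cv2.resize(w["pixels"],(350,262)),0,188,0,0,0)])[:,:,::-1])
E
```

```text
(no output)
```

View pics/e.png

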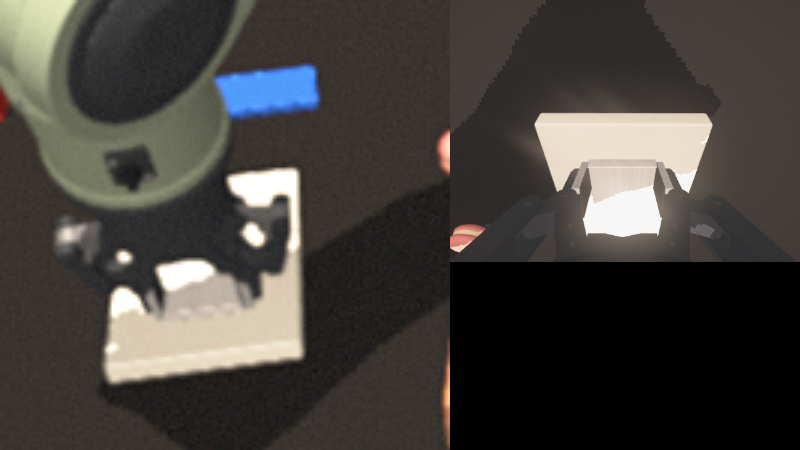

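The plate sits on the slab between the pads, apparently level. Releasing, then backing off straight up the tool axis.

```bash
python3 -m inch '[[[0,0,-0.002],[0,0,0]],[[0,0,-0.002],[0,0,0]],[[0,0,-0.002],[0,0,0]],[[0,0,-0.002],[0,0,0]],[[0,0,-0.002],[0,0,0]],[[0,0,-0.002],[0,0,0]],[[0,0,-0.002],[0,0,0]],[[0,0,-0.002],[0,0,0]]]' 1
python3 -m inch '[[[0,0,-0.01],[0,0,0]],[[0,0,-0.03],[0,0,0]],[[0,0,-0.06],[0,0,0]],[[0,0,-0.11],[0,0,0]],[[0,0,-0.17],[0,0,0]],[[0,0,-0.23],[0,0,0]],[[0,0,-0.28],[0,0,0]],[[0,0,-0.3],[0,0,0]]]'
python3 -m inch '[[[0,-0.02,0],[0,0,0]],[[0,-0.07,0],[0,0,0]],[[0,-0.14,0],[0,0,0]],[[0,-0.22,0],[0,0,0]],[[0,-0.3,0],[0,0,0]],[[0,-0.37,0],[0,0,0]],[[0,-0.4,0],[0,0,0]],[[0,-0.4,0],[0,0,0]]]'
python3 - <<'E'
from h import *
from cell import r
t=r.snapshot("scene");p=r.snapshot("top");np.savez("t4.npz",**p);np.savez("s4.npz",**t)
cv2.imwrite("pics/f.png",np.hstack([cv2.resize(t["pixels"][180:300,100:220],(400,400)),cv2.resize(p["pixels"][110:250,340:480],(400,400))])[:,:,::-1])
E
```

```text
clock: 18.2
tool_pos: [0.5388, -0.2478, 0.0142]
tool_rot: [0.025, 0.974, 0.142, -0.172]
force: [0.4, -0.3, -0.6]
grip_width: 0.0856
grasp_force: 0.0
clock: 19.0
tool_pos: [0.5897, -0.2331, 0.1586]
tool_rot: [0.026, 0.975, 0.143, -0.17]
force: [0.2, -0.5, 0.2]
grip_width: 0.0855
grasp_force: 0.0
clock: 19.8
tool_pos: [0.5298, -0.0389, 0.1546]
tool_rot: [0.025, 0.974, 0.144, -0.172]
force: [0.3, 0.4, 1.1]
grip_width: 0.0858
grasp_force: 0.0
```

View pics/f.png

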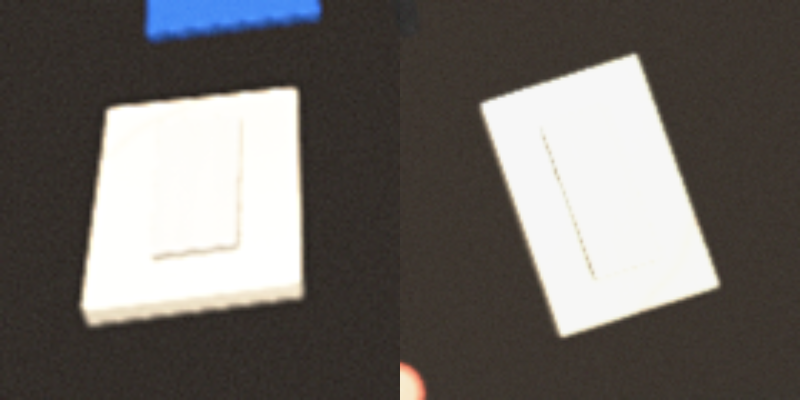

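The plate lies flat in the middle of the slab. Its left edge, crop (542,128)–(595,280), is about 24 mm from the slab's centre (25 expected), within 1° of the slab's length and within about 2 mm along it. The arm is clear.

```bash
python3 -c "
from cell import r
print(r.close_job())"
```

```text
the job is handed in; nothing more can be done
None
```

The long plate was pressed down, lifted out and set down flat on the marble slab, within about 2 mm of centre and 1° of the slab's length by my camera measurement. I handed the job in at about 20 s; the system did not report a verdict.

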